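# Turn a printer cover over down the sloping rest and clamp it

## Task

The small white printer cover lies on the desk with its hollow inside up. Stand it on one of its short edges on the ledge at the top of the sloping work rest and tip it over downhill, so that it slides down on its rim to the foot stop and lies there between the rails with its outer face up. Then turn the T-handle of the clamp clockwise, seen from above, until the rising resistance shows that the cover is held firmly, without crushing it; leave the other things on the desk where they are.

Things in the scene. Friction and masses are not known exactly. Their poses are not given: they have to be found in the camera images.
- cover: Moulded white plastic printer cover: shallow open tray 90 mm long (x), 62 wide (y), 34 deep (z), walls 5 mm, 0.08-0.17 kg. Origin: centre of its flat outer face (the tray's underside); z points out of the open side. Starts flat on the desk, z up. Outer face has dark louvre slots; both short ends serve alike. Stands stably on a short end; falls over its rim side when leant some 25 degrees that way.
- rest: Sloping work rest, grey laminate on a plywood base 250 x 130 mm, fixed to the desk. Origin: centre of the base's underside; x points downhill, z up. Two rails on the slope, 6 mm thick, 10 mm proud, start 30 mm below the crest and leave 76 mm free between them (y -0.038 to 0.038). A cover lying home (rim on the slope, lower end at the stop) has its origin at x 0.074, y 0, z 0.077 in this frame.
- crest (a point): Middle of the crest edge, on the surface; in the rest's frame (-0.060, 0, 0.115). Uphill of it is a level ledge, 70 mm deep (rest x -0.130 to -0.060), 106 mm wide, 115 mm above the desk, not slippery. Downhill of it a slippery slope falls 30 degrees below level; a loose cover slides down it by itself.
- foot_stop (a point): Middle of the slope's lower end, on its face, at the metal stop bar that stands 14 mm proud; in the rest's frame (0.096, 0, 0.025). It lies 180 mm below the crest along the slope.
- screw: Steel clamp spindle square to the slope (its z leans 30 degrees from vertical, downhill), 150 mm below the crest along the slope, midway between the rails, with a 20 mm rubber foot. Origin: centre of the foot's underside. With the T-handle at 0 the foot is 40 mm off the slope, 6 mm above the face of a cover lying home; it comes down 2.5 mm per radian.
- boss_top (a point): Top of the clamp's round boss (24 mm across), on the screw's axis, 80 mm off the slope; its underside is 54 mm off the slope. The G-clamp's arm, 18 mm wide, runs from it to a spine outside the rail at rest y 0.054 to 0.068, both no higher than the boss.
- t_handle (a joint): Turn of the T-handle, rad, 0 to 4.5; grows clockwise seen from above (tightening). Starts at 0.2 to 1.2; the rubber foot meets a cover lying home at about 2.4. Turning takes 0.4 N m until then and the handle stays where left; after that the force on the cover rises by about 85 N per radian and the resistance by 0.2 N m per radian. 30 to 150 N holds the cover well; over 200 N crushes it.
- handle_mid (a point): Middle of the T-handle's bar, on the screw's axis, 76 mm above the foot's underside, 28 mm above the boss's top when clamped. Round steel bar 12 mm thick, 74 mm between the 17 mm ball ends, on the 9 mm spindle. At joint 0 the bar points downhill along the slope; it turns with the joint, always square to the screw.
- screwdriver: Screwdriver lying on the desk, 190 mm long, black handle. A bystander.
- cleaner: Upright white bottle with a label, 54 mm across, 130 mm tall. Origin: centre of its underside. A bystander.
- tape: Roll of tape lying flat, 76 mm across, 24 mm high. Origin: centre of its underside. A bystander.
- screw_tray: Grey open tray with three compartments, 100 x 140 x 30 mm. Origin: centre of its underside. A bystander.
Things that resemble listed ones, but are neither listed nor needed, are in the scene too. Leave any blue or orange look-alike of the cover alone.

How it is judged:
On the way, in this order (a step that is already met when the one before it is completed fails the run):
1. the cover is up on a short edge on the ledge at the crest (angle between cover's own z axis and vertical between 1.2 and 1.95 rad and x of cover in the frame of rest between -0.125 and -0.04 m and y of cover in the frame of rest between -0.03 and 0.03 m and z of cover in the frame of rest between 0.15 and 0.175 m and contact force between cover and rest above 0.2 N), for 0.05 s.
2. the cover has gone over and lies at the foot stop, outer face up (x of cover in the frame of rest between 0.068 and 0.082 m and y of cover in the frame of rest between -0.012 and 0.012 m and z of cover in the frame of rest between 0.071 and 0.083 m and angle between cover's own z axis and vertical between 2.5 and 2.74 rad and linear speed of cover below 0.01 m/s and angular speed of cover below 0.1 rad/s and contact force between the fingers and cover below 0.3 N), for 0.2 s.
3. the clamp's foot holds the cover there (x of cover in the frame of rest between 0.068 and 0.082 m and y of cover in the frame of rest between -0.012 and 0.012 m and z of cover in the frame of rest between 0.071 and 0.083 m and angle between cover's own z axis and vertical between 2.5 and 2.74 rad and contact force between screw and cover above 30 N), for 0.2 s.
At the end, for the whole second after the job is handed in: The cover lies on the slope between the rails, outer face up and flat on its rim (within 0.12 rad), its lower end within about 6 mm of the foot stop, at rest, and the clamp's foot presses on it with 30 to 150 N (all of step 3 and linear speed of cover below 0.01 m/s and angular speed of cover below 0.1 rad/s and contact force between screw and cover below 150 N); the robot touches nothing.
It fails at once if the clamp crushes the cover (over 200 N) (contact force between screw and cover above 200 N).
It fails at once if the screwdriver is pushed more than 15 mm (distance of screwdriver from where it was at the start of the episode above 0.015 m).
It fails at once if the cleaner bottle is pushed more than 15 mm (distance of cleaner from where it was at the start of the episode above 0.015 m).
It fails at once if the roll of tape is pushed more than 15 mm (distance of tape from where it was at the start of the episode above 0.015 m).
It fails at once if the screw tray is pushed more than 15 mm (distance of screw_tray from where it was at the start of the episode above 0.015 m).
It also fails if it takes over 70 s, if anything falls off the work surface, if the arm or the gripper's body presses on something with over 40 N, if the wrist force passes 120 N, or if a joint passes its speed limit or range.

## Robot

A 7-joint arm with a two-finger parallel gripper is mounted at the origin on the work surface. World frame = base frame: x ahead of the robot, y to its left, z up, the work surface at z = 0. Lengths are in m, angles in rad, forces in N, time in s.
With the tool pointing down it reaches from about 0.425 to 0.825 m from the base axis. Payload 3.6 kg.
Tool frame: the origin (TCP) lies where the fingers leave the gripper's body, on its centre line; the fingertips stand 73 mm ahead of it and the grasp point (between the pads) lies 54 mm ahead of it; z points along the fingers, y is the line along which they close (so a half turn about z gives the same grasp; the last joint's range is limited). The gripper opens to 85 mm and grips with 20 to 120 N. Pads are 22 mm wide; open, the fingers measure 114 mm over their backs; the gripper's body (76 mm by 85 mm) begins 54 mm behind the grasp point. The pads swing forward as they close: fully open they stand 13 mm farther back than shut.
Start: joints at [1.27, 0.615, -0.013, 1.423, 0.008, 1.103, -0.04], TCP at [0.176, -0.626, 0.304] pointing down, gripper open.
Joint ranges: [-3.12, 3.12], [-0.3, 2.06], [-1.34, 1.32], [0.26, 2.42], [-1.36, 4.5], [0.01, 1.98], [-2.84, 2.84]. Speed limits (rad/s): [2.79, 2.79, 3.14, 3.14, 3.14, 3.14, 3.14].

## Interface

Orientations are given as a unit quaternion [x, y, z, w].
In Python, from station import arm, snapshot, camera_info, ticket gives the robot as it stands. Calls block until the motion is done:
- arm.movep(position, orientation): joint-space move of the TCP to a pose.
- arm.line_to(position, velocity=0.15, ori=None): straight line of the TCP; ori=None keeps the orientation; velocity is the mean speed in m/s.
- arm.move_j(angles): joint-space move.
- arm.move_gripper(opening, effort=None): opening from 0.0 (shut) to 1.0 (fully open); effort is the grip in N (None keeps the last); returns when the fingers have stopped.
- arm.pause(seconds).
- arm.ik(position, orientation): joint angles nearest the present ones, or None.
- snapshot(name): name is "side" or "top" or "wrist"; returns the picture (400x640x3 uint8, blue, green, red); there is no depth.
- camera_info(name): a dict with "fx", "fy", "cx", "cy" (pixels), "R" (3x3) and "t" (3): a world point X has camera coordinates R X + t; the wrist camera has in their place "T_tool_cam" (4x4, takes a point from camera to tool coordinates, whose origin is the TCP and whose axes are the flange's). Camera axes: x right, y down, z forward; pixel columns grow to the right and rows downward; lengths in m; the calibration is good to about 2 mm. A picture is of the moment at which its call begins: read the wrist's pose just before it. camera_info takes no time and is no camera call.
A pose or a line that the arm cannot do raises arm.MotionError and nothing moves.
- ticket.finish_job(): hands the job in; it is judged then, once.
Readings, each from a call of its own:
- arm.read_time(): time.
- arm.read_joint_positions(): joint angles.
- arm.read_dq(): joint speeds.
- arm.read_effort(): joint torques, N m.
- arm.read_tool_pos(): TCP position.
- arm.read_eef_rot(): TCP orientation.
- arm.read_ft_force(): force on the tool from outside, world axes, zero at the start.
- arm.read_wrist_torque(): the same for the moment, N m.
- arm.read_opening(): opening from 0.0 (shut) to 1.0 (fully open).
- arm.read_finger_force(): force on a finger pad.
Only numpy, scipy, OpenCV 4.12 (cv2) and the standard library are available. Lean on these libraries where they do the work, as an engineer would, in place of code of your own. Each camera call takes 0.05 s, during which the arm holds its last target. There are 200 camera calls.

## Working session

There is one attempt and no reset: what is moved stays moved. The work goes in short steps, each a Python script; the robot and the scene stay as the last script left them, time stands still between calls to the robot, and variables do not carry over. Pictures are saved under pics/ and viewed, at most 10 in all, crops included, and the job is handed in when it is done.

```bash
ls; mkdir -p pics
python3 - <<'E'
from station import arm, snapshot, camera_info, ticket
import cv2, numpy as np
np.set_printoptions(precision=4,suppress=True)
for n in("top","side"):
    cv2.imwrite(f"pics/{n}0.png",snapshot(n)); print(n,camera_info(n))
print(camera_info("wrist"),arm.read_eef_rot(),arm.read_tool_pos(),arm.read_time())
E
```

```text
pics
top {'fx': 414.31636033485853, 'fy': 414.31636033485853, 'cx': 322.8718412362908, 'cy': 194.1299640788765, 'R': array([[-0.0051, -1.    ,  0.0004],
       [-0.9843,  0.0049, -0.1763],
       [ 0.1763, -0.0013, -0.9843]]), 't': array([0.0709, 0.5524, 1.032 ])}
side {'fx': 378.8039638875476, 'fy': 378.8039638875476, 'cx': 323.24557789178107, 'cy': 203.29783351085936, 'R': array([[-0.8651, -0.5015, -0.0104],
       [-0.2564,  0.46  , -0.8501],
       [ 0.4311, -0.7328, -0.5265]]), 't': array([0.4888, 0.2021, 0.8478])}
{'fx': 358.81210650220817, 'fy': 358.81210650220817, 'cx': 315.7590303620152, 'cy': 198.39453558107766, 'T_tool_cam': array([[ 0.0004, -0.9564, -0.2921,  0.0733],
       [ 1.    ,  0.0005, -0.    , -0.0012],
       [ 0.0001, -0.2921,  0.9564, -0.0696],
       [ 0.    ,  0.    ,  0.    ,  1.    ]])} [ 0.9906  0.1365 -0.0002 -0.0012] [ 0.1757 -0.6253  0.3029] 0.1
```

View pics/top0.png

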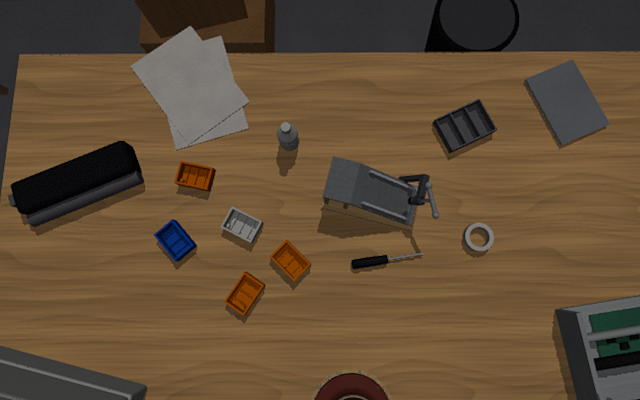

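View pics/side0.png

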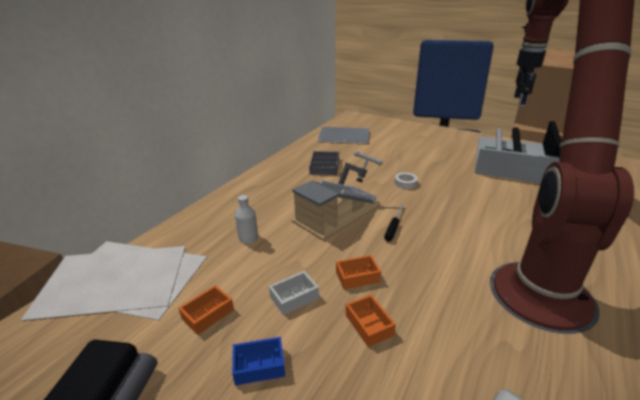

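The only white tray is at top (242,225) and side (294,292). The look-alikes at top (195,177), (290,261) and (245,294) are orange, and the one at (176,241) is blue. So the white one fits. I'll confirm it and the rest in an enlarged crop.

Run:
```python
import cv2
im=cv2.imread("pics/top0.png")[140:280,205:465]
cv2.imwrite("pics/crop1.png",cv2.resize(im,None,fx=3,fy=3,interpolation=cv2.INTER_CUBIC))
```

```text
(no output)
```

View pics/crop1.png

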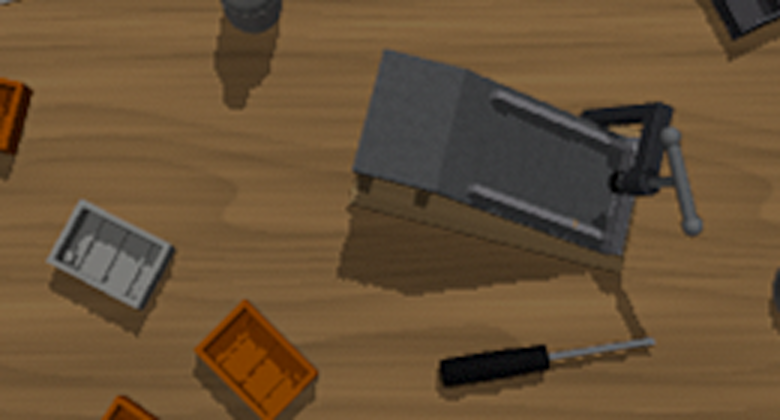

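The crop confirms it: the white tray has rim corners at crop (82,202), (174,249), (140,309), (48,261). The ledge corners are at (385,50), (355,172), with the crest at (466,70)–(440,190). The T-handle balls are at (671,135) and (692,228). I'll fit the poses next.

```bash
cat > h.py <<'E'
from station import arm, snapshot, camera_info, ticket
import cv2, numpy as np, json
from scipy.optimize import least_squares
from scipy.spatial.transform import Rotation as Ro
np.set_printoptions(precision=4,suppress=True)
def cam(n):
    c=camera_info(n)
    if n=="wrist":
        T=np.eye(4); T[:3,:3]=Ro.from_quat(arm.read_eef_rot()).as_matrix(); T[:3,3]=arm.read_tool_pos()
        W=np.linalg.inv(T@np.array(c["T_tool_cam"])); c["R"],c["t"]=W[:3,:3],W[:3,3]
    return c
def proj(c,X):
    p=np.asarray(X)@np.array(c["R"]).T+np.array(c["t"])
    return np.c_[c["fx"]*p[...,0]/p[...,2]+c["cx"],c["fy"]*p[...,1]/p[...,2]+c["cy"]]
def put(p,X): # p=(x,y,yaw), local->world
    return Ro.from_euler("z",p[2]).apply(X)+[p[0],p[1],0]
def fit(obs,p0): # obs: list of (cam, local pts, pixels)
    f=lambda p:np.concatenate([(proj(c,put(p,X))-px).ravel() for c,X,px in obs])
    r=least_squares(f,p0,loss="soft_l1"); return r.x,np.abs(r.fun).reshape(-1,2)
COV=np.array([[sx*.045,sy*.031,.034] for sx,sy in((-1,1),(1,1),(1,-1),(-1,-1))])
LEDGE=np.array([[-.13,.053,.115],[-.13,-.053,.115],[-.06,.053,.115],[-.06,-.053,.115]])
def slope(s,y,h): # s below crest along slope, h off the slope
    return np.array([-.06+s*np.cos(np.pi/6)+h*.5,y,.115-s*.5+h*np.cos(np.pi/6)])
def handle(q): # ends of bar in rest frame
    m=slope(.15,0,.116-.0025*q); u=np.array([np.cos(np.pi/6),0,-.5]); d=np.cos(q)*u-np.sin(q)*np.array([0,1,0])
    return m,m-.037*d,m+.037*d
E
python3 - <<'E'
from h import *
c=cam("top"); px=lambda a:np.array(a)/3+[205-.33,140-.33]
cv,r=fit([(c,COV,px([(82,202),(174,249),(140,309),(48,261)]))],[.6,.2,-1.5-.5]); print("cover",cv,r.max())
rs,r=fit([(c,LEDGE,px([(385,50),(355,172),(466,70),(440,190)]))],[.65,-.1,-1.8]); print("rest",rs,r)
hp=px([(671,135),(692,228)])
f=lambda q:(proj(c,put(rs,np.array(handle(q[0])[1:])))-hp).ravel()
for q0 in(.4,1.): s=least_squares(f,[q0]); print("q",s.x,s.fun)
print("handle",put(rs,np.array(handle(s.x[0]))))
json.dump(dict(cover=list(cv),rest=list(rs),q=s.x[0]),open("p.json","w"))
E
```

```text
cover [ 0.4755  0.2806 -2.0508] 0.6787619139374215
rest [ 0.5548 -0.0712 -1.8059] [[0.1739 0.1166]
 [0.1181 0.0958]
 [0.3179 0.5534]
 [0.2546 0.5508]]
q [1.04] [ 1.313  -1.4247  0.7604 -2.3873]
q [1.04] [ 1.313  -1.4247  0.7604 -2.3873]
handle [[ 0.5253 -0.1943  0.1382]
 [ 0.5602 -0.1859  0.1476]
 [ 0.4905 -0.2026  0.1288]]
```

```bash
cat >> h.py <<'E'
P=json.load(open("p.json")); G=.054
def frame(p): return Ro.from_euler("z",p[2]),np.array([p[0],p[1],0])
def tool(R,t,flip=1): # axes in cover frame (x=end going up): tool z = -z cos a - x sin a
    pass
def grasp(CR,co,a,flip,gx,gz): # CR cover Rotation, co cover origin -> TCP pos, quat
    z=np.array([-np.sin(a),0,-np.cos(a)]); y=np.array([0,flip,0.]); M=np.c_[np.cross(y,z),y,z]
    R=CR*Ro.from_matrix(M); return CR.apply([gx,0,gz])+co-G*R.as_matrix()[:,2],R.as_quat()
def standing(dx=0,dz=0): # cover frame standing, rim 5 mm uphill of crest
    Rr,t=frame(P["rest"]); CR=Rr*Ro.from_matrix(np.array([[0,0,1],[0,-1,0],[1,0,0.]]).T.T)
    return CR,Rr.apply([-.099+dx,0,.16+dz])+t
def oncover(end):
    p=P["cover"]; return Ro.from_euler("z",p[2]+(np.pi if end<0 else 0)),np.array([p[0],p[1],0])
def screwpose(q,up=0,half=0):
    Rr,t=frame(P["rest"]); m=Rr.apply(handle(q)[0])+t; n=Rr.apply([.5,0,np.cos(np.pi/6)])
    b=handle(q); b=Rr.apply(b[2]-b[0])/.037; y=np.cross(n,b)*(-1 if half else 1); z=-n
    return m+n*(G+up),Ro.from_matrix(np.c_[np.cross(y,z),y,z]).as_quat()
E
python3 - <<'E'
from h import *
CR,co=standing(); print(CR.as_matrix(), np.linalg.det(CR.as_matrix()),co)
for end in(1,-1):
  for flip in(1,-1):
    for a in np.radians([25,35,45,55,65]):
      D,d=oncover(end); S=[]
      for (R,o,gx,gz) in [(D,d+[0,0,.1],.01,.024),(D,d,.01,.024),(CR,co+[0,0,.07],.01,.024),(CR,co,.01,.024)]:
        p,q=grasp(R,o,a,flip,gx,gz); S.append(arm.ik(p,q))
      print(end,flip,round(np.degrees(a)),[None if s is None else np.round(s,2).tolist() for s in S] if all(s is not None for s in S) else [s is not None for s in S])
for half in(0,1):
  for q in(1.04,1.7,2.4,3,3.5):
    p,o=screwpose(q,0,half); s=arm.ik(p,o); print(half,q,None if s is None else np.round(s,2))
E
```

```text
[[ 0.     -0.9725 -0.2329]
 [ 0.      0.2329 -0.9725]
 [ 1.      0.      0.    ]] 1.0000000000000002 [0.5779 0.0251 0.16  ]
1 1 25 [[-0.13, 0.59, -0.43, 2.15, -0.23, 0.09, -0.71], [0.25, 1.11, -1.15, 2.18, 1.83, 0.68, -2.56], [0.22, 0.74, 0.32, 1.84, -1.27, 1.5, -2.1], [0.27, 0.85, 0.24, 1.86, -1.3, 1.42, -1.98]]
1 1 35 [[0.34, 0.88, -1.14, 2.24, 1.9, 0.41, -2.69], [0.32, 1.18, -1.15, 2.27, 2.21, 0.65, -2.82], [0.18, 0.67, 0.31, 1.82, -1.17, 1.34, -2.22], [0.23, 0.77, 0.24, 1.86, -1.21, 1.26, -2.09]]
1 1 45 [[0.32, 0.85, -0.96, 2.33, 2.88, 0.38, 2.71], [0.21, 1.06, -0.77, 2.34, 3.13, 0.59, 2.6], [0.14, 0.6, 0.28, 1.8, -1.04, 1.2, -2.36], [0.17, 0.7, 0.23, 1.86, -1.1, 1.11, -2.23]]
1 1 55 [[0.37, 0.97, -0.96, 2.39, 3.21, 0.57, 2.53], [0.28, 1.18, -0.78, 2.38, 3.37, 0.76, 2.55], [0.08, 0.55, 0.26, 1.78, -0.87, 1.08, -2.54], [0.11, 0.65, 0.22, 1.84, -0.95, 0.97, -2.4]]
1 1 65 [False, True, True, True]
1 -1 25 [[-0.47, 0.56, 0.07, 2.16, -1.33, 0.31, -2.78], [0.25, 1.11, -1.15, 2.18, 1.83, 0.68, 0.59], [0.92, 0.88, -0.86, 1.81, -0.71, 0.85, 0.56], [0.91, 1.0, -0.84, 1.84, -0.69, 0.76, 0.6
[... 2318 characters left out ...]
.17]]
-1 -1 65 [[-0.82, 1.16, 0.18, 1.09, 0.26, 1.95, -1.17], [-0.62, 1.31, -0.31, 1.05, 0.52, 1.97, -1.48], [0.54, 0.57, -0.59, 1.74, -0.17, 0.84, -0.08], [0.53, 0.66, -0.57, 1.81, -0.15, 0.68, -0.05]]
0 1.04 [ 0.73  0.72 -0.27  1.74 -0.42  0.89 -0.47]
0 1.7 [ 0.63  0.71 -0.11  1.74 -0.54  0.93 -1.02]
0 2.4 [ 0.51  0.71  0.08  1.75 -0.66  0.99 -1.6 ]
0 3 [ 0.4   0.73  0.26  1.76 -0.77  1.05 -2.1 ]
0 3.5 [ 0.3   0.75  0.42  1.76 -0.86  1.12 -2.52]
1 1.04 [ 1.16  1.   -1.15  1.72  0.45  0.93  1.85]
1 1.7 [ 1.02  0.84 -0.8   1.73  0.06  0.84  1.56]
1 2.4 [ 0.98  0.82 -0.72  1.73 -0.01  0.83  0.93]
1 3 [ 0.91  0.79 -0.6   1.74 -0.14  0.83  0.44]
1 3.5 [ 0.84  0.76 -0.47  1.74 -0.26  0.84  0.06]
```

```bash
cat >> h.py <<'E'
def wsnap(name):
    c=cam("wrist"); im=snapshot("wrist"); cv2.imwrite(f"pics/{name}.png",im)
    np.savez(f"{name}.npz",**{k:np.array(v) for k,v in c.items()}); return c,im
def draw(im,c,X,col=(0,255,0)):
    for u in proj(c,X): cv2.drawMarker(im,tuple(int(round(v)) for v in u),col,cv2.MARKER_CROSS,9,1)
E
python3 - <<'E'
from h import *
j=[1.27,.615,-.013,1.423,.008,1.103,-.04]
ims=[]
for k,j1 in enumerate((.22,-.5)):
    j[0]=j1; arm.move_j(j); c,im=wsnap(f"w{k}")
    draw(im,c,put(P["rest"],LEDGE)); draw(im,c,put(P["rest"],np.array(handle(P["q"]))),(0,0,255)); draw(im,c,put(P["cover"],COV),(255,255,0)); ims.append(im)
    print(arm.read_tool_pos())
cv2.imwrite("pics/wov0.png",ims[0]); cv2.imwrite("pics/wov1.png",ims[1]); print(arm.read_time())
E
```

```text
[ 0.6302 -0.1602  0.304 ]
[0.5797 0.2945 0.304 ]
4.2
```

View pics/wov0.png

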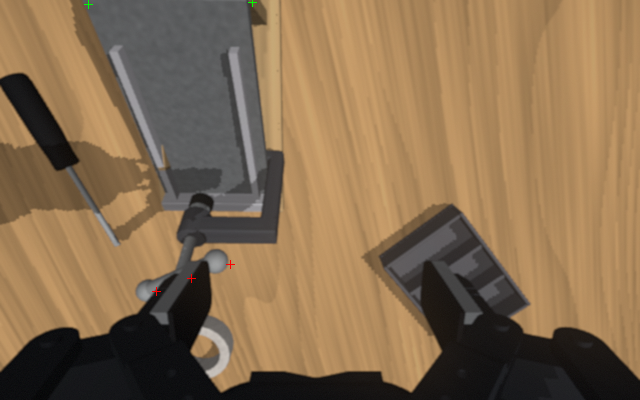

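View pics/wov1.png

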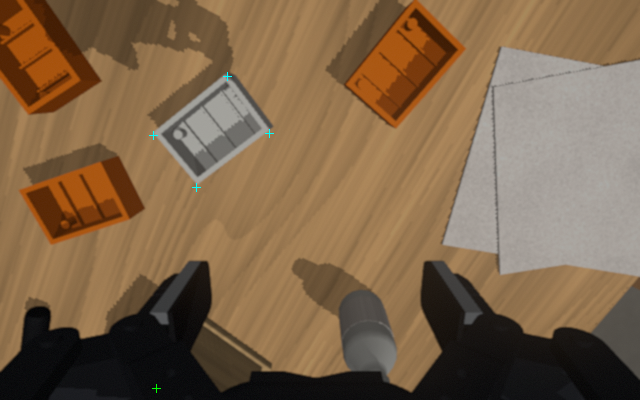

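The wrist views confirm the white cover, with rim corners at (155,134), (232,74), (271,127), (198,182), about 4 px from the prediction. The rail starts are at (117,46) and (234,49). The handle balls are at (217,261) and (147,290), about 12 px off. I'll refit with both cameras.

Run:
```python
from h import *
c=cam("top"); px=lambda a:np.array(a)/3+[205-.33,140-.33]
w0,w1=dict(np.load("w0.npz")),dict(np.load("w1.npz"))
# order COV points to wrist pixels by nearest predicted
wp=np.array([(155,134),(232,74),(271,127),(198,182)],float)
pr=proj(w1,put(P["cover"],COV)); wp=np.array([wp[np.argmin(np.linalg.norm(wp-u,axis=1))] for u in pr])
tp=px([(82,202),(174,249),(140,309),(48,261)])
for o in([(w1,COV,wp)],[(c,COV,tp),(w1,COV,wp)]): cv,r=fit(o,P["cover"]); print("cover",cv,r.max())
tl=px([(385,50),(355,172),(466,70),(440,190)]); tb=px([(671,135),(692,228)]); wb=np.array([(217,261),(147,290)]); 
rail=np.array([slope(.03,-.041,.01),slope(.03,.041,.01)]); wr=np.array([(117,46),(234,49)])
def f(v,parts=False):
    b=np.array(handle(v[3])[1:])
    L=[proj(c,put(v,LEDGE))-tl,proj(c,put(v,b))-tb,proj(w0,put(v,b))-wb,proj(w0,put(v,rail))-wr]
    return L if parts else np.concatenate([L[0].ravel(),L[1].ravel(),.5*L[2].ravel(),.5*L[3].ravel()])
s=least_squares(f,P["rest"]+[P["q"]]); print(s.x); [print(x) for x in f(s.x,True)]
json.dump(dict(cover=list(cv),rest=list(s.x[:3]),q=s.x[3]),open("p.json","w"))
m=handle(s.x[3]); print(put(s.x,np.array(m)))
# independent triangulation of balls
for i in range(2):
    g=lambda X:np.r_[(proj(c,X[None])-tb[i])[0],(proj(w0,X[None])-wb[i])[0]]
    t=least_squares(g,put(s.x,np.array(m[1+i]))); print("ball",t.x,t.fun)
```

```text
cover [ 0.4763  0.2845 -2.0534] 3.041250259985958
cover [ 0.4764  0.2835 -2.0498] 3.808485738448951
[ 0.5524 -0.0678 -1.8348  0.9841]
[[-0.5702 -0.427 ]
 [-1.5008 -0.525 ]
 [-0.2683 -0.0967]
 [-2.0774  0.723 ]]
[[-0.536   1.1686]
 [-0.6576 -0.0185]]
[[ 1.1558 -0.6099]
 [ 1.3684 -1.3968]]
[[-1.3537  3.9422]
 [ 1.3685  2.9673]]
[[ 0.5193 -0.1901  0.1383]
 [ 0.5537 -0.181   0.1486]
 [ 0.4849 -0.1991  0.1281]]
ball [ 0.5549 -0.1792  0.1537] [-0.7498  0.2332  0.106   0.2061]
ball [ 0.4845 -0.1994  0.1296] [-0.3548  0.1027  0.0542  0.1101]
```

Run:
```python
from h import *
j=[.09,.615,-.013,1.423,.008,1.103,-.04]; arm.move_j(j); c,im=wsnap("w2")
draw(im,c,put(P["rest"],LEDGE)); draw(im,c,put(P["rest"],np.array([slope(.03,-.041,.01),slope(.03,.041,.01)])),(0,0,255))
cv2.imwrite("pics/wov2.png",im)
```

```text
(no output)
```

View pics/wov2.png

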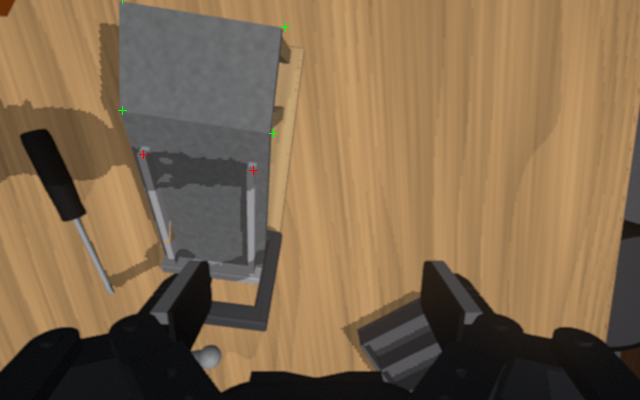

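The prediction matches the ledge and crest within about 2 px: corners (283,30), (121,112), (274,135), and rail starts (145,150), (251,165). I'll fold that in and grasp.

Run:
```python
from h import *
import h
c=cam("top"); px=lambda a:np.array(a)/3+[205-.33,140-.33]; w2=dict(np.load("w2.npz"))
rs,r=fit([(c,LEDGE,px([(385,50),(355,172),(466,70),(440,190)])),(w2,LEDGE[[0,1,2,3]],np.array([(283,30),(122,3),(274,135),(121,112)]))],P["rest"])
print("rest",rs,r.max()); P["rest"]=list(rs); json.dump(P,open("p.json","w"))
a,fl,gx,gz=np.radians(45),-1,.008,.024
D,d=oncover(-1)
arm.move_j([-.5,.615,-.013,1.423,.008,1.103,-.04]); arm.move_gripper(1.0,40)
arm.movep(*grasp(D,d+[0,0,.12],a,fl,gx,gz)); arm.pause(.1); f0=arm.read_ft_force()
p,q=grasp(D,d,a,fl,gx,gz); arm.line_to(p+[0,0,.02],.12); arm.line_to(p,.05); print("f",np.array(arm.read_ft_force())-f0, arm.read_tool_pos(),p)
arm.move_gripper(0.0,40); print("open",arm.read_opening(),arm.read_finger_force())
arm.line_to(p+[0,0,.12],.15); arm.pause(.1); print("f",np.array(arm.read_ft_force())-f0,arm.read_opening(),arm.read_time())
wsnap("w3"); cv2.imwrite("pics/side3.png",snapshot("side")[180:,60:440])
```

```text
rest [ 0.5519 -0.0697 -1.8312] 1.9362203981276593
f [-0.8832  0.1582 -0.6086] [0.4976 0.3244 0.0619] [0.4977 0.3245 0.0622]
open 0.7188018958964807 44.54109728336334
f [-0.3908  0.1023 -1.6138] 0.7220221421297075 11.2667
```

Cover gripped (opening 61 mm, weight about 1.6 N). Next I'll carry it high, then stand it on the ledge.

Run:
```python
from h import *
a,fl,gx,gz=np.radians(45),-1,.008,.024
D,d=oncover(-1); p,q=grasp(D,d+[0,0,.25],a,fl,gx,gz)
S=lambda dz:grasp(standing(dz=dz)[0],standing(dz=dz)[1],a,fl,gx,gz)
print([arm.ik(*x) is not None for x in((p,q),S(.12),S(.03),S(0))])
arm.line_to(p,.25); print(arm.read_joint_positions(),arm.ik(*S(.12)))
arm.movep(*S(.12)); print(arm.read_joint_positions(),arm.read_opening())
arm.line_to(S(.02)[0],.15); arm.pause(.3); f0=np.array(arm.read_ft_force()); 
for k in range(1,16):
    arm.line_to(S(.02-.002*k)[0],.03); f=np.array(arm.read_ft_force())-f0
    if f[2]>2: break
print("contact at dz",.02-.002*k,f,arm.read_tool_pos()[2],S(0)[0][2],arm.read_time())
P["dz"]=.02-.002*k; json.dump(P,open("p.json","w"))
im=np.hstack([cv2.resize(snapshot("top")[130:230,290:430],None,fx=3.5,fy=3.5,interpolation=2)[:350],cv2.resize(snapshot("side")[140:280,240:364],None,fx=2.5,fy=2.5,interpolation=2)])
cv2.imwrite("pics/st.png",im); print(im.shape)
```

```text
[True, True, True, True]
[-0.9017  0.8506  0.4076  1.1854  0.0965  1.8353 -1.0009] [ 0.3462  0.5163 -0.0433  1.7645 -0.8812  1.11    0.5611]
[ 0.3445  0.5178 -0.045   1.7649 -0.8807  1.1105  0.5605] 0.7172528467310914
contact at dz 0.0 [-1.3521 -1.1749  7.028 ] 0.20766336551244965 0.20618376618407358 17.0417
(350, 800, 3)
```

View pics/st.png

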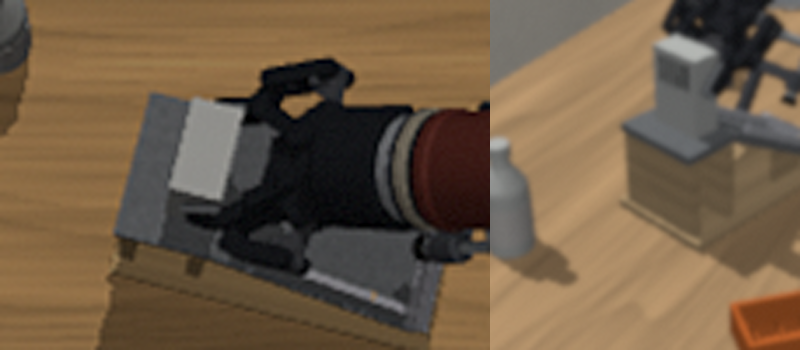

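The cover stands on the ledge, outer face uphill, still held. Its top corners are at crop (190,98), (247,103), (222,200), (170,190). I'll check its sideways centring numerically before releasing.

Run:
```python
from h import *
R,o=standing(); c=cam("top")
X=R.apply(np.array([[.045,y,z] for y,z in((-.031,0),(-.031,.034),(.031,.034),(.031,0))]))+o
print(proj(c,X)); print(np.array([(190,98),(247,103),(222,200),(170,190)])/3.5+[290-.36,130-.36])
```

```text
[[344.9208 158.1152]
 [359.5225 161.8012]
 [352.929  187.876 ]
 [338.1712 184.1056]]
[[343.9257 157.64  ]
 [360.2114 159.0686]
 [353.0686 186.7829]
 [338.2114 183.9257]]
```

Run:
```python
from h import *
a=np.radians(45); R,o=standing()
p,q=grasp(R,o,a,-1,.008,.024); zt=Ro.from_quat(q).as_matrix()[:,2]
arm.move_gripper(1.0); arm.pause(.2); print("open",arm.read_opening())
cur=np.array(arm.read_tool_pos()); arm.line_to(cur-.09*zt,.1); arm.line_to(cur-.09*zt+[0,0,.1],.2)
Rr,t=frame(P["rest"]); T=lambda x,z:Rr.apply([x,0,z+.073])+t
best=None
for s in(1,-1):
    z=np.array([0,0,-1.]); y=Rr.apply([0,s,0]); o=Ro.from_matrix(np.c_[np.cross(y,z),y,z]).as_quat()
    j=[arm.ik(T(x,zz),o) for x,zz in((-.145,.26),(-.145,.18),(-.06,.18))]
    if all(v is not None for v in j):
        d=np.abs(np.array(j[0])-arm.read_joint_positions()).max(); print(s,d,j[2])
        if best is None or d<best[0]: best=(d,o.tolist(),s)
P["push"]=best[1]; json.dump(P,open("p.json","w"))
arm.movep(T(-.145,.26),best[1]); arm.move_gripper(.4); print(arm.read_time())
im=np.hstack([cv2.resize(snapshot("top")[130:230,290:430],None,fx=3.5,fy=3.5,interpolation=2)[:350],cv2.resize(snapshot("side")[140:280,240:364],None,fx=2.5,fy=2.5,interpolation=2)])
cv2.imwrite("pics/st2.png",im)
```

```text
open 0.9982625315697461
1 0.8512875458679423 [-0.1882  0.5522  0.265   1.7395 -0.1802  0.8737 -0.1051]
-1 1.5704129035245904 [-0.5669  0.7121  0.9448  1.751  -0.6644  1.0329 -2.7791]
20.7833
```

View pics/st2.png

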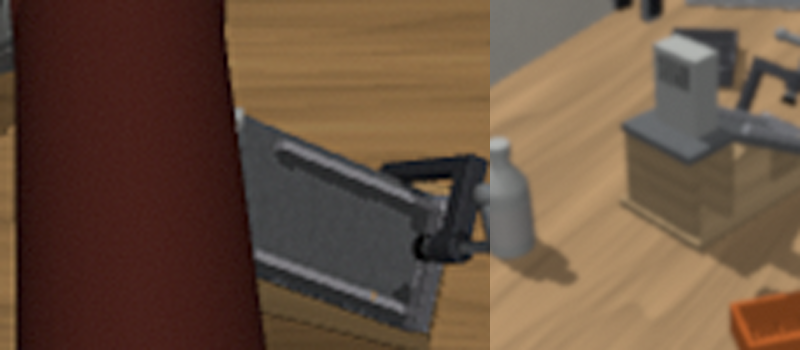

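The cover stands free and upright on the ledge (side crop around (685,90)). Now I'll push it from uphill.

Run:
```python
from h import *
Rr,t=frame(P["rest"]); T=lambda x,z:Rr.apply([x,0,z+.073])+t
arm.line_to(T(-.145,.178),.1); arm.pause(.1); f0=np.array(arm.read_ft_force()); d=Rr.apply([1,0,0])
for x in np.arange(-.125,-.0639,.01):
    arm.line_to(T(x,.178),.04); print(round(x,3),(np.array(arm.read_ft_force())-f0)@d)
arm.pause(.5); arm.line_to(T(-.10,.22),.2); arm.line_to(T(-.10,.28),.2)
arm.movep(*screwpose(P["q"],.14)); arm.pause(.1); print(arm.read_time(),arm.read_joint_positions())
c,im=wsnap("w4"); draw(im,c,put(P["rest"],np.array(handle(P["q"]))),(0,0,255))
ss=cv2.resize(snapshot("side")[120:240,260:420],None,fx=2,fy=2,interpolation=2)
tp=cv2.resize(snapshot("top")[140:240,310:450],None,fx=2.5,fy=2.5,interpolation=2)
W=np.zeros((250+400,0,3),np.uint8)
top=np.hstack([cv2.resize(ss,(330,248)),cv2.resize(tp,(347,248))]); wr=cv2.resize(im,(544,340))
canvas=np.zeros((590,680,3),np.uint8); canvas[:248,:677]=top; canvas[250:590,:544]=wr; cv2.imwrite("pics/after.png",canvas)
```

```text
-0.125 0.4492765061633414
-0.115 0.12781158279959842
-0.105 -0.21752414790208843
-0.095 -0.16305515923498937
-0.085 0.3299204300234424
-0.075 -0.7273239919044585
-0.065 -0.43331968076829075
27.625 [ 0.4911  0.5953  0.2944  1.5851 -0.6399  1.3271 -0.2101]
```

View pics/after.png

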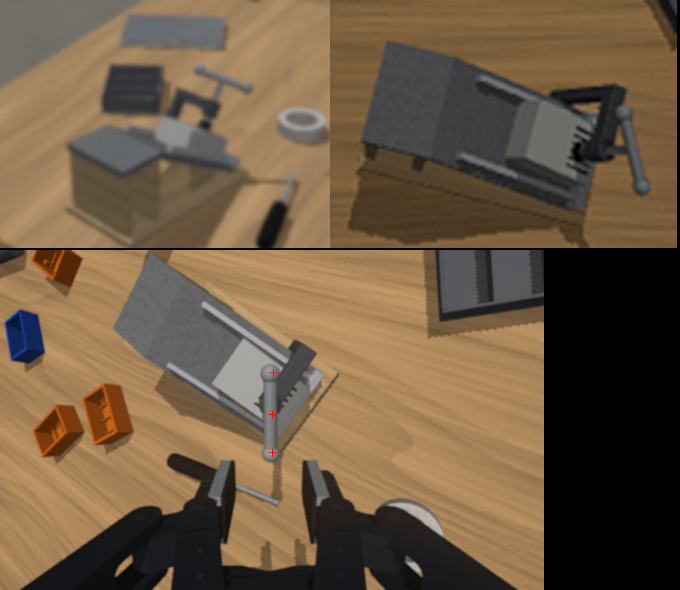

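The cover lies outer face up between the rails, down by the stop under the clamp foot, and the handle prediction is within about 2 px. I'll check it is home, then grip and turn the handle while watching the torque.

Run:
```python
from h import *
c=cam("top"); X=np.array([slope(.135+s*.045,y,.034) for s,y in((-1,.031),(-1,-.031))]); print("home face uphill corners, canvas px",(proj(c,put(P["rest"],X))-[310,140])*2.48+[330,0])
n=frame(P["rest"])[0].apply([.5,0,np.cos(np.pi/6)])
print([None if (s:=arm.ik(*screwpose(q,.002))) is None else round(s[6],2) for q in(1,1.6,2.2,2.8,3.3,3.5)])
arm.move_gripper(.55); arm.line_to(screwpose(P["q"],.03)[0],.15); arm.line_to(screwpose(P["q"],.002)[0],.06)
print("f",arm.read_ft_force(),np.linalg.norm(arm.read_tool_pos()-screwpose(P["q"],.002)[0]))
arm.move_gripper(0.,90); print("open",arm.read_opening(),arm.read_finger_force(),arm.read_time(),"f",arm.read_ft_force(),"t",np.array(arm.read_wrist_torque())@n)
```

```text
home face uphill corners, canvas px [[540.0166 104.9139]
 [526.1532 163.8255]]
[np.float64(-0.12), np.float64(-0.66), np.float64(-1.19), np.float64(-1.72), np.float64(-2.18), np.float64(-2.36)]
f [ 0.3392 -0.5767 -0.4173] 0.00020514684024985818
open 0.1054441825751766 87.9234230518341 30.0 f [-1.8091  0.3573  4.794 ] t 0.16642182722520074
```

Run:
```python
from h import *
Rr,_=frame(P["rest"]); n=Rr.apply([.5,0,np.cos(np.pi/6)])
r0=Ro.from_quat(screwpose(P["q"])[1])
def log(q):
    v=(Ro.from_quat(arm.read_eef_rot())*r0.inv()).as_rotvec()
    print(f"{q:.2f} turned {-(v@n):.3f} tq {np.array(arm.read_wrist_torque())@n:.3f} F {np.linalg.norm(arm.read_ft_force()):.1f} op {arm.read_opening():.3f} t {arm.read_time():.1f}")
for q in np.append(np.arange(P["q"]+.25,3.0,.25),[3.0,3.15,3.3]):
    arm.movep(*screwpose(q,.002)); arm.pause(.1); log(q)
    if np.linalg.norm(arm.read_ft_force())>60: break
```

```text
1.23 turned 0.250 tq -0.034 F 5.7 op 0.102 t 30.4
1.48 turned 0.500 tq -0.087 F 6.5 op 0.105 t 30.9
1.73 turned 0.750 tq -0.015 F 5.7 op 0.106 t 31.3
1.98 turned 1.000 tq -0.038 F 5.5 op 0.106 t 31.7
2.23 turned 1.250 tq -0.044 F 6.2 op 0.102 t 32.1
2.48 turned 1.500 tq -0.049 F 6.5 op 0.104 t 32.5
2.73 turned 1.750 tq 0.073 F 7.4 op 0.102 t 33.0
2.98 turned 1.999 tq 0.036 F 7.4 op 0.107 t 33.4
3.00 turned 2.014 tq 0.305 F 7.4 op 0.105 t 33.8
3.15 turned 2.165 tq 0.144 F 8.7 op 0.106 t 34.1
3.30 turned 2.315 tq 0.144 F 8.0 op 0.102 t 34.5
```

Run:
```python
from h import *
arm.move_gripper(.55); arm.line_to(screwpose(3.3,.06)[0],.1); arm.line_to(screwpose(3.3,.13)[0],.2); arm.pause(.1)
c,im=wsnap("w5"); draw(im,c,put(P["rest"],np.array(handle(3.3))),(0,0,255)); draw(im,c,put(P["rest"],np.array(handle(P["q"]))),(0,255,0))
draw(im,c,put(P["rest"],np.array([slope(.135+s*.045,y,.034) for s in(-1,1) for y in(.031,-.031)])),(255,0,0))
cv2.imwrite("pics/end.png",im); print(arm.read_time())
```

```text
36.3167
```

View pics/end.png

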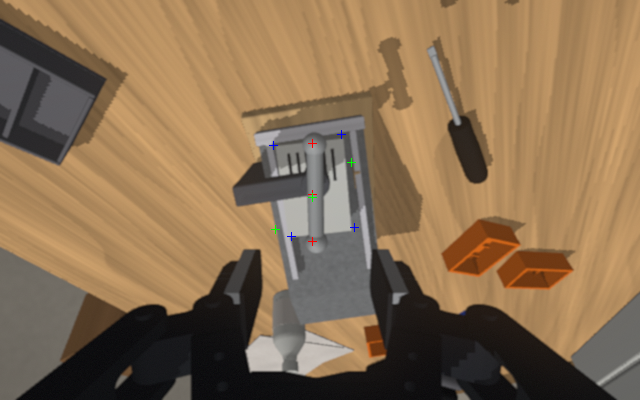

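The bar is turned to about 3.3 rad: balls at (315,142) and (317,243), against a predicted (313,143) and (313,242). The cover is home under the foot, and the wrist moment rose about 0.18 N m after contact, which fits roughly 75–80 N. The fingers are clear, so I'm handing in.

```bash
python3 -c "
from station import ticket
print(ticket.finish_job())"
```

```text
the job is handed in; nothing more can be done
None
```

The cover lies outer face up at the foot stop between the rails, and the clamp is turned to about 3.3 rad, for an estimated 75–80 N on it (inferred from the handle angle and the moment rise, not measured directly); the job was handed in at about 36 s and the judge returned no verdict.

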